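# Unlock the coffee-capsule drawer with its key and open it

### The job

Take the key out of the dark wooden block, push it gently into the slot of the spring-mounted lock plate on top of the capsule box until it is fully home (feel for the slot; do not force the plate down to its bottom), and turn it clockwise as far as it goes, which lifts the hidden bolt. Then pull the drawer well open by its bar handle (more than half its travel), leave the key turned in the lock, and do not disturb the other things on the worktop.

Things in the scene. Friction and masses are not known exactly. Their poses are not given: they have to be found in the camera images.
- key: upright steel key in the key block, 70 mm, 60 g. Origin: centre of the blade's lower end; z up along it, x across its thickness, y its width; same when turned half round. Blade 5 (x) x 20 (y) x 14 mm, its lowest 1.5 mm tapering to 4 x 19; round neck, diameter 5, to z = 40 mm; flat bow 8 (x) x 30 (y) mm from z = 40 to 70.
- key_bow (a point): middle of the key's bow, 55 mm above the key's origin; axes as the key's. Grasp here, across the 8 mm thickness.
- key_block: fixed dark wooden block 60 x 60 x 34 mm; origin at the centre of its underside. In its top a slot 6.4 (x) x 21.4 mm (y), 24 mm deep, in which the key stands (its end 10 mm above the worktop, leaning up to 0.05 rad): lift straight up by 30 mm to free it.
- capsule_safe: fixed plain box 180 (x) x 220 (y) x 87 mm high with one drawer in the side facing -x of its own frame; origin at the centre of its underside, z up. The lock is on its top near the front left corner: a square steel collar 88 mm wide, 4 mm high, and in it the lock plate.
- keyhole (a point): where the keyhole should be, on the lock plate's upper face, 95 mm above the worktop; axes as the box's. The lock is loosely fitted: the slot's true centre lies up to 6 mm off in x and up to 6 mm in y, its direction up to 0.04 rad off, each time otherwise: see or feel for it. The key goes in upright, its y along the slot, which runs along y; fully home its end is 24 mm below this level.
- lock_plate (a joint): how far the lock plate is pressed down, m: 0 at rest, 0.010 bottomed; spring of 2 N preload and 2 N/mm. Aluminium, 50 x 50 x 8 mm, with a through slot 6.6 (x of the box) x 21.6 mm (y), chamfered 0.4 mm. A key pressed on it beside the slot pushes it down; slid over the slot, it lets it spring up. A key that is home and pushed on presses it down too.
- lock_plug (a joint): angle of the plug under the plate, rad: 0 locked (in line with the slot), 1.4 at its stop, growing clockwise seen from above. Only a key that is fully home (blade wholly below the plate) turns it; 0.06 N m of friction, stays where left, 0.1 rad of play round the blade. It lifts the hidden bolt, clear of the drawer from 0.9 rad. A turned key cannot be drawn out.
- drawer (a joint): how far the drawer is open, m: 0 shut, 0.110 fully open; it slides along -x of the box, about 2 N of friction. Locked, it moves 15 mm at most.
- handle (a point): middle of the drawer's steel bar handle, 62 mm above the worktop: a round bar of 10 mm diameter, 90 mm long along y of the box, its axis 40 mm in front of the drawer's front; axes as the box's, moves with the drawer.
- timer: kitchen timer, 61 mm wide, 49 mm high, standing on top of the box at its back right; origin under its centre. Leave alone.
- salt_shaker: salt shaker 44 mm wide, 90 mm high on the strip in front of the sink; origin under its centre. Leave alone.
- pepper_mill: wooden pepper mill 58 mm wide, 130 mm high, left; origin under its centre. Leave alone.
- sugar_tin: white canister with wooden lid, 68 mm wide, 100 mm high, left; origin under its centre. Leave alone.
- tea_box: upright carton 63 x 77 x 112 mm, left; origin under its centre. Leave alone.
- tomato_tin: low tin 75 mm wide, 58 mm high, right; origin under its centre. Leave alone.
- spice_jar: spice jar 45 mm wide, 106 mm high, right; origin under its centre. Leave alone.

How it is judged (in metres and radians):
On the way, in this order (a step that is already met when the one before it is completed fails the run):
1. the key is fully home in the lock (z of key in the frame of keyhole below -0.0215 m and horizontal distance between key and keyhole below 0.011 m and angle between key's own z axis and vertical below 0.25 rad), for 0.1 s.
2. the key has turned the plug clockwise to its stop, the drawer still shut (value of joint lock_plug above 1.2 rad and value of joint drawer below 0.02 m), for 0.1 s.
At the end, for the whole second after the job is handed in: the drawer is open by more than 55 mm of its 110 mm, the plug still stands turned beyond 1.15 rad, and the key is at rest in the lock: its end at least 19 mm below the plate's level, within 12 mm of the nominal keyhole, upright within 0.25 rad (value of joint drawer above 0.055 m and value of joint lock_plug above 1.15 rad and z of key in the frame of keyhole below -0.019 m and horizontal distance between key and keyhole below 0.012 m and angle between key's own z axis and vertical below 0.25 rad and linear speed of key below 0.02 m/s); the robot touches nothing.
It fails at once if the lock plate is forced down to its bottom (more than 9 mm, about 20 N) (value of joint lock_plate above 0.009 m).
It fails at once if another thing on the worktop or box is shifted by more than 30 mm (distance of any of timer, salt_shaker, pepper_mill, sugar_tin, tea_box, tomato_tin, spice_jar from where it was at the start of the episode above 0.03 m).
It also fails if it takes over 72 s, if anything falls off the work surface, if the arm or the gripper's body presses on something with over 40 N, if the wrist force passes 120 N, or if a joint passes its speed limit or range.

### The arm

A 6-joint arm with a two-finger parallel gripper is mounted at the origin on a cart in front of the work surface, level with it; the furniture and walls round the work are solid. World frame = base frame: x ahead of the robot, y to its left, z up, the work surface at z = 0. Lengths are in mm, angles in rad, forces in N, time in s.
With the tool pointing down it reaches from about 350 to 975 mm from the base axis. Payload 7.1 kg.
Tool frame: the origin (TCP) lies at the very end of the fingers, on their centre line; the grasp point (between the pads) lies ctrl.hold_point_z behind it (ctrl.hold_point_z is the distance from the TCP to the grasp point, in mm); z points along the fingers, y is the line along which they close (so a half turn about z gives the same grasp; the last joint's range is limited). The gripper opens to 88 mm and grips with 3 to 60 N. Pads are 20 mm wide; open, the fingers measure 115 mm over their backs; the gripper's body (75 mm by 178 mm) begins 61 mm behind the grasp point.
Start: joints at [-1.202, 0.423, 1.63, -0, 1.089, -0.019], TCP at [236.361, -578.566, 222.675] pointing down, gripper open.
Joint ranges: [-3, 3], [-0.9, 2.11], [0.09, 2.58], [-1.31, 4.45], [0.11, 2.69], [-2.54, 2.54]. Speed limits (rad/s): [2.39, 2.39, 3.01, 3.14, 3.14, 3.14].

### API

Orientations are given as a rotation vector (axis times angle).
In Python, from workcell import ctrl gives the robot as it stands. The module is installed in compiled form; this text tells all that it offers.
- The arm moves only by the shell command python3 -m creep 'ROWS'. ROWS is JSON, a list of rows, each an object with "translation": the shift along the tool's x, y, z in mm, a list of three; "angular": the turn, a rotation vector about the tool's x, y, z in rad, a list of three; "jaw": the opening, from 0 (shut) to 1 (fully open). A call has exactly 8 rows; each row is the pose to reach, as a shift and turn from the pose commanded when the call began, along the tool's axes at that moment; what a row does not reach only later rows make up. A row lasts 1/8 s, in which the tool goes at most 62.5 mm and 10.7 degrees, less where a joint would pass 70% of its speed; a pose out of reach is approached as far as the arm can. A call with a gripper value outside its range is refused whole. The fingers move at their own pace and stop on an object; the grip force is fixed at half the most. Time passes only in rows, so rows that repeat a pose let the fingers close, or fill a call up. It gives the time, the measured TCP pose, the force, the opening and the grip force at its end, in the units of the state.
- ctrl.get_obs(): the state, without advancing time (a new reading comes with each control period).
- ctrl.get_image(name): name is "scene" or "top"; returns the picture (420x560x3 uint8, red, green, blue); there is no depth.
- ctrl.camera_info(name): a dict with "camera_matrix" (3x3 intrinsics, pixels), "world_from_camera" (4x4, takes a point from camera to world coordinates). Camera axes: x right, y up, looking along -z (the intrinsics and any distortion apply to the point x, -y, -z); pixel columns grow to the right and rows downward; lengths in mm; the calibration is good to about 2 mm. A picture is of the moment at which its call begins. camera_info takes no time and is no camera call.
- ctrl.close_job(): hands the job in; it is judged then, once.
Trained networks look in the newest picture that a camera, given by its name, has taken for a name from the list of things; names that differ only in an ending like _2 or _b are one class to them, and where a whole thing is asked for, a point or a joint stands for the part that bears it (a point fixed in the world has none). Each returns a list of dicts, best first, with "score" (0 to 1); they miss things now and then, are a little off and sometimes report something else, mostly with a low value. They report only what shows in the picture. A call takes as long as a camera call.
- ctrl.look_for(camera, label): "rect" ([left, top, right, bottom] in pixels, round what is visible of it).
The state is a dict: "t": time; "qpos": joint angles; "qvel": joint speeds; "joint_torque": joint torques, N m; "ee_pos": TCP position; "orientation": TCP orientation; "ft_force": force on the tool from outside, world axes, zero at the start; "moment": the same for the moment, N m; "width": finger opening in mm; "grasp_force": force on a finger pad.
Only numpy, scipy, OpenCV 4.12 (cv2) and the standard library are available. Lean on these libraries where they do the work, as an engineer would, in place of code of your own. Each camera call takes 0.05 s, during which the arm holds its last target. There are 200 camera calls.

## Working session

There is one attempt and no reset: what is moved stays moved. The work goes in short steps, Python scripts to look and compute and a shell command to move; the robot and the scene stay as the last step left them, time stands still between calls to the robot, and variables do not carry over. Pictures are saved under pics/ and viewed, at most 10 in all, crops included, and the job is handed in when it is done.

```bash
mkdir -p pics; python3 - <<'E'
from workcell import ctrl
import cv2, numpy as np
o=ctrl.get_obs(); print({k:np.round(v,3).tolist() for k,v in o.items()}, ctrl.hold_point_z)
ims=[]
for n in ("scene","top"):
    im=ctrl.get_image(n); cv2.imwrite(f"pics/{n}0.png",im[:,:,::-1])
    c=ctrl.camera_info(n); print(n,np.round(c["camera_matrix"],1).tolist(),np.round(c["world_from_camera"],3).tolist(),[k for k in c])
    for l in ("key","key_block","capsule_safe","lock_plate","handle"):
        print(l,[(np.round(d["rect"]).tolist(),round(d["score"],2)) for d in ctrl.look_for(n,l)[:2]])
E
```

```text
{'t': 0.0, 'qpos': [-1.202, 0.424, 1.631, -0.0, 1.089, -0.019], 'qvel': [0.001, 0.002, 0.001, -0.0, -0.002, 0.001], 'joint_torque': [-0.001, -54.463, -27.367, 0.064, 0.023, -0.0], 'ee_pos': [236.157, -578.043, 221.893], 'orientation': [-3.081, -0.605, 0.0], 'ft_force': [0.342, -0.155, 0.315], 'moment': [0.043, -0.011, 0.043], 'grasp_force': 0.0, 'width': 87.876} 18.700000000000003
scene [[504.1, 0.0, 277.6], [0.0, 504.1, 213.1], [0.0, 0.0, 1.0]] [[0.824, 0.276, -0.494, -332.249], [-0.566, 0.363, -0.741, -1368.593], [-0.025, 0.89, 0.456, 902.14], [0.0, 0.0, 0.0, 1.0]] ['camera_matrix', 'world_from_camera']
key [([208.0, 201.0, 215.0, 213.0], 0.6), ([339.0, 299.0, 369.0, 334.0], 0.33)]
key_block [([203.0, 169.0, 215.0, 190.0], 0.6), ([202.0, 208.0, 221.0, 224.0], 0.53)]
capsule_safe [([308.0, 212.0, 384.0, 279.0], 0.7)]
lock_plate [([310.0, 227.0, 332.0, 233.0], 0.69)]
handle [([323.0, 257.0, 336.0, 274.0], 0.59), ([350.0, 220.0, 366.0, 240.0], 0.56)]
top [[455.1, 0.0, 276.8], [0.0, 455.1, 211.0], [0.0, 0.0, 1.0]] [[-0.064, 0.978, -0.199, 275.777], [-0.998, -0.063, 0.015, -28.338], [0.002, 0.2, 0.98, 1549.74], [0.0, 0.0, 0.0, 1.0]] ['camera_matrix', 'world_from_camera']
key [([423.0, 234.0, 454.0, 257.0], 0.18), ([274.0, 253.0, 289.0, 268.0], 0.15)]
key_block [([105.0, 220.0, 132.0, 244.0], 0.7), ([192.0, 255.0, 211.0, 273.0], 0.62)]
capsule_safe [([306.0, 157.0, 380.0, 226.0], 0.64)]
lock_plate [([321.0, 189.0, 336.0, 206.0], 0.61), ([350.0, 163.0, 370.0, 182.0], 0.3)]
handle [([313.0, 212.0, 372.0, 226.0], 0.84)]
```

View pics/scene0.png

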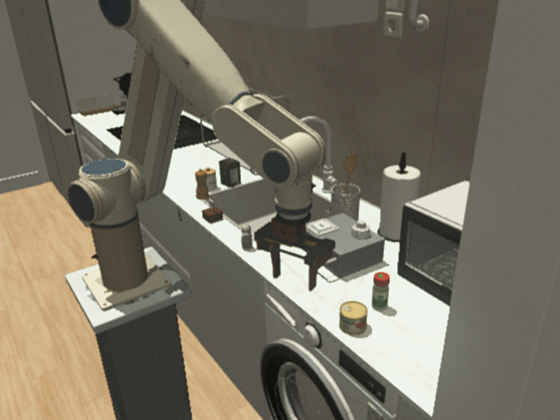

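View pics/top0.png

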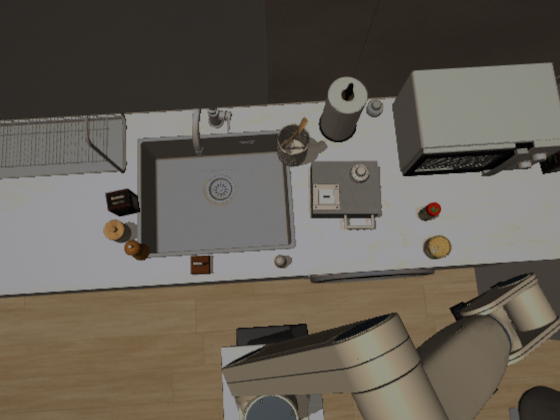

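The pictures show the key block at about top (201,265) / scene (212,214), the safe at top (345,190) with its lock at (326,197), and the handle at top (359,225). I'll zoom in on these.

```bash
python3 - <<'E'
import cv2, numpy as np
t=cv2.imread("pics/top0.png"); s=cv2.imread("pics/scene0.png")
def crop(im,x,y,w,h,f): return cv2.convertScaleAbs(cv2.resize(im[y:y+h,x:x+w],None,fx=f,fy=f,interpolation=cv2.INTER_CUBIC),alpha=1.6,beta=15)
a=crop(t,186,250,30,30,10); b=crop(t,304,154,80,80,6)[:300*2,:]
c=crop(s,196,194,30,30,10)
out=np.zeros((600,800,3),np.uint8); out[:300,:300]=a; out[300:,:300]=c; out[:480,310:790]=b
cv2.imwrite("pics/c1.png",out)
E
```

```text
(no output)
```

View pics/c1.png

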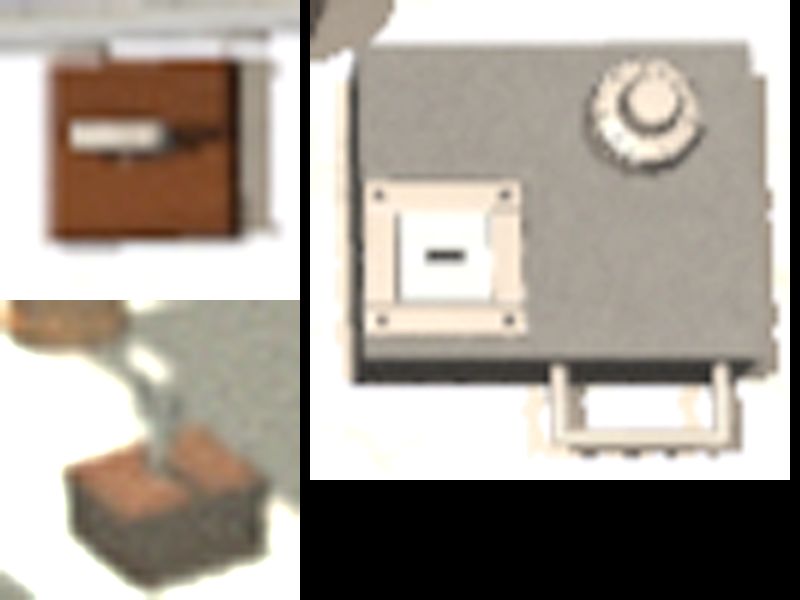

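The crops show the key bow at about top (197.3,263), with the key's y running left-right. The slot is at about top (326.2,196.1) and the handle bar runs from (344.5,227) to (375,226.5). Next I refine these and turn them into world coordinates.

```bash
cat > h.py <<'E'
from workcell import ctrl
import numpy as np
C={n:ctrl.camera_info(n) for n in ("scene","top")}
def ray(n,u,v):
    K=np.array(C[n]["camera_matrix"]);T=np.array(C[n]["world_from_camera"])
    d=np.linalg.inv(K)@[u,v,1]; return T[:3,3],T[:3,:3]@[d[0],-d[1],-d[2]]
def at(n,u,v,z):
    o,d=ray(n,u,v); return o+d*(z-o[2])/d[2]
def tri(*obs):
    A=np.zeros((3,3));b=np.zeros(3)
    for n,u,v in obs:
        o,d=ray(n,u,v);d=d/np.linalg.norm(d);P=np.eye(3)-np.outer(d,d);A+=P;b+=P@o
    X=np.linalg.solve(A,b);return X,[np.linalg.norm(np.cross(X-ray(*q)[0],ray(*q)[1]/np.linalg.norm(ray(*q)[1]))).round(2) for q in obs]
def proj(n,X):
    K=np.array(C[n]["camera_matrix"]);T=np.array(C[n]["world_from_camera"])
    p=T[:3,:3].T@(np.array(X)-T[:3,3]); q=K@[p[0],-p[1],-p[2]]; return q[:2]/q[2]
E
python3 - <<'E'
from h import *
import cv2
np.set_printoptions(precision=2,suppress=True,linewidth=150)
g=cv2.imread("pics/top0.png",0).astype(float)
def cen(x0,y0,x1,y1,dark,thr):
    p=g[y0:y1,x0:x1]; w=np.clip((thr-p) if dark else (p-thr),0,None)
    yy,xx=np.mgrid[y0:y1,x0:x1]; W=w.sum(); m=np.array([(w*xx).sum()/W,(w*yy).sum()/W])
    c=np.cov(np.c_[xx.ravel(),yy.ravel()].T,aweights=w.ravel()); e,v=np.linalg.eigh(c)
    return m,np.sqrt(e*12),v[:,1]
print(g[192:201,320:334].astype(int)); print(g[259:268,190:206].astype(int))
print("handle",g[222:232,343:378:4].astype(int))
for nm,r,z in (("slot",(321,193,332,200,True,130),95),("key",(191,261,204,267,False,80),80)):
    m,s,v=cen(*r); a=at("top",*m,z); d=at("top",*(m+v),z)-a
    print(nm,m,s,v,"world",a,"dir",np.arctan2(d[1],d[0]))
for z in(71,):
    for nm,p in (("h L",(344.5,226.9)),("h R",(374.8,226.6))): print(nm,at("top",*p,67))
k=lambda x,y:(304+(x-310+.5)/6-.5,154+(y+.5)/6-.5)
for p in ((360,45),(748,42),(363,358),(368,182),(521,181),(364,333),(524,332)): print(p,at("top",*k(p[0],p[1]),87 if p[0] in(360,748,363) else 91))
print("bow tri",tri(("top",197.2,262.9),("scene",211.0,200.6)))
for X in [(0,0,0)]: pass
kk=at("top",197.2,262.9,80); print("scene proj of bow top",proj("scene",kk))
E
```

```text
[[151 152 152 152 151 151 152 152 152 151 152 151 152 128]
 [151 152 151 151 151 152 152 152 152 151 151 152 151 130]
 [152 153 152 152 151 152 152 151 151 152 152 152 152 131]
 [152 151 152 126 113 114 114 113 114 123 145 151 152 142]
 [152 152 152  89  40  39  38  41  42  79 140 152 151 151]
 [153 152 152 110  93  95  95  95  94 110 144 152 152 152]
 [151 152 152 142 140 140 141 140 140 143 150 152 151 152]
 [151 151 152 152 152 152 152 151 152 151 151 152 152 152]
 [152 152 152 152 152 152 152 151 151 152 151 152 152 152]]
[[115  63  43  43  42  42  42  41  43  41  43  41  43  41  41  41]
 [114  62  42  42  41  39  39  40  41  41  42  39  42  41  42  41]
 [114  61  40  39  40  39  38  36  36  36  37  39  40  41  39  41]
 [113  61  39  88  89  91  94  89  87  88  89  77  46  31  30  28]
 [114  61  38 116 127 128 129 125 120 118 122  97  50  20  19  20]
 [115  63  42  90 101 101  98  97  93  91  94  72  41  25  18  19]
 [116  65  44  44  42  43  34  33  50  39  35  38  35  33  35  34]
 [116  65  46  45  45  45  38  41  51  42  40  41  40  42  44  44]
 [116  65  45  45  43  45  45  4
[... 368 characters left out ...]
 149 142 129 149 128 153]
 [153 153 153 152 153 152 153 153 152]]
slot [326.04 196.15] [2.11 6.41] [-1.    0.01] world [ 611.07 -214.88   95.  ] dir 1.5128431354784773
key [196.55 263.09] [2.1  8.23] [-1.    0.01] world [420.56 218.35  80.  ] dir 1.5131016373428743
h L [ 509.64 -270.35   67.  ]
h R [ 504.22 -370.35   67.  ]
(360, 45) [ 736.42 -179.02   87.  ]
(748, 42) [ 724.29 -395.86   87.  ]
(363, 358) [ 558.39 -166.4    87.  ]
(368, 182) [ 656.18 -176.71   91.  ]
(521, 181) [ 651.34 -261.06   91.  ]
(364, 333) [ 571.44 -167.68   91.  ]
(524, 332) [ 566.4  -254.89   91.  ]
bow tri (array([421.58, 217.16,  74.58]), [np.float64(0.01), np.float64(0.01)])
scene proj of bow top [210.86 199.44]
```

```bash
cat >> h.py <<'E'
from scipy.spatial.transform import Rotation as R
np.set_printoptions(precision=2,suppress=True,linewidth=150)
def to(p,ang,o=None):
    "tool-frame shift and rotation vector from the present pose to TCP p, tool down with x axis at ang"
    o=o or ctrl.get_obs(); r=R.from_rotvec(o["orientation"]); x=np.array([np.cos(ang),np.sin(ang),0]);z=np.array([0,0,-1.])
    t=R.from_matrix(np.c_[x,np.cross(z,x),z])
    return r.inv().apply(np.array(p)-o["ee_pos"]),(r.inv()*t).as_rotvec()
E
python3 - <<'E'
from h import *
print(to((480,-200,240),1.513))
E
```

```text
(array([ 368.72, -258.31,  -17.33]), array([-0.  ,  0.  , -1.13]))
```

```bash
python3 -m creep '[{"translation":[46,-32,-2],"angular":[0,0,-0.14],"jaw":1},{"translation":[92,-64,-4],"angular":[0,0,-0.28],"jaw":1},{"translation":[138,-97,-6],"angular":[0,0,-0.42],"jaw":1},{"translation":[184,-129,-8],"angular":[0,0,-0.56],"jaw":1},{"translation":[230,-161,-10],"angular":[0,0,-0.7],"jaw":1},{"translation":[276,-193,-12],"angular":[0,0,-0.85],"jaw":1},{"translation":[322,-226,-15],"angular":[0,0,-0.99],"jaw":1},{"translation":[369,-258,-17],"angular":[0,0,-1.13],"jaw":1}]'; python3 -c "
from h import *
print(to((420.5,218.4,110),1.513), to((420.5,218.4,110),1.513)[0]/8)"
```

```text
t: 1.6
ee_pos: [481.3, -198.6, 240.1]
orientation: [2.274, 2.166, 0.0]
ft_force: [0.9, -0.3, 1.0]
width: 87.9
grasp_force: 0.0
(array([413.62, -81.05, 129.93]), array([0.  , 0.  , 0.01])) [ 51.7  -10.13  16.24]
```

```bash
python3 -m creep '[{"translation":[52,-10,5],"angular":[0,0,0],"jaw":1},{"translation":[104,-20,15],"angular":[0,0,0],"jaw":1},{"translation":[156,-30,30],"angular":[0,0,0],"jaw":1},{"translation":[207,-40,50],"angular":[0,0,0],"jaw":1},{"translation":[259,-51,70],"angular":[0,0,0],"jaw":1},{"translation":[310,-61,95],"angular":[0,0,0],"jaw":1},{"translation":[362,-71,115],"angular":[0,0,0],"jaw":1},{"translation":[413.6,-81,130],"angular":[0,0,0.01],"jaw":1}]'; python3 -c "
from h import *
import cv2
o=ctrl.get_obs();print(o['ee_pos'],o['orientation'],to((420.5,218.4,46.5),1.513))
s=ctrl.get_image('scene');t=ctrl.get_image('top')
print(proj('scene',o['ee_pos']),proj('top',o['ee_pos']))
c=lambda im,x,y,w,h,f:cv2.resize(im[y:y+h,x:x+w,::-1],None,fx=f,fy=f,interpolation=cv2.INTER_CUBIC)
cv2.imwrite('pics/c2.png',np.hstack([c(s,170,150,80,100,5),c(t,160,220,80,100,5)]))"
```

```text
t: 2.6
ee_pos: [421.1, 218.9, 109.1]
orientation: [2.29, 2.15, 0.0]
ft_force: [1.0, -0.2, -0.6]
width: 88.1
grasp_force: 0.0
[421.06 218.87 109.1 ] [2.29 2.15 0.  ] (array([-0.5 , -0.54, 62.6 ]), array([ 0.  , -0.  , -0.01]))
[209.88 192.27] [194.81 262.13]
```

View pics/c2.png

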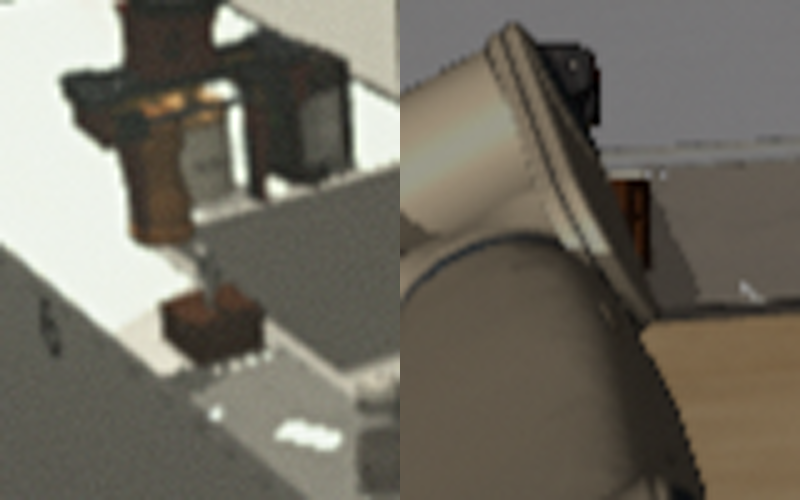

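The scene crop shows the right finger tip at crop (258,195) against a prediction of (248,195), so the gripper straddles the key. The other things near it are the mill and tea box standing behind. I'll go down and grip.

```bash
python3 -m creep '[{"translation":[-0.5,-0.5,12],"angular":[0,0,0],"jaw":1},{"translation":[-0.5,-0.5,24],"angular":[0,0,0],"jaw":1},{"translation":[-0.5,-0.5,36],"angular":[0,0,0],"jaw":1},{"translation":[-0.5,-0.5,48],"angular":[0,0,0],"jaw":0.7},{"translation":[-0.5,-0.5,58],"angular":[0,0,0],"jaw":0.5},{"translation":[-0.5,-0.5,63],"angular":[0,0,0],"jaw":0.3},{"translation":[-0.5,-0.5,63],"angular":[0,0,0],"jaw":0.2},{"translation":[-0.5,-0.5,63],"angular":[0,0,0],"jaw":0.2}]'; python3 -c "
from h import *
import cv2
s=ctrl.get_image('scene')
c=lambda im,x,y,w,h,f:cv2.resize(im[y:y+h,x:x+w,::-1],None,fx=f,fy=f,interpolation=cv2.INTER_CUBIC)
cv2.imwrite('pics/c3.png',c(s,180,170,60,60,8))"
```

```text
t: 3.7
ee_pos: [421.1, 216.8, 46.9]
orientation: [2.29, 2.15, 0.001]
ft_force: [0.2, 1.0, 0.6]
width: 41.3
grasp_force: 0.0
```

View pics/c3.png

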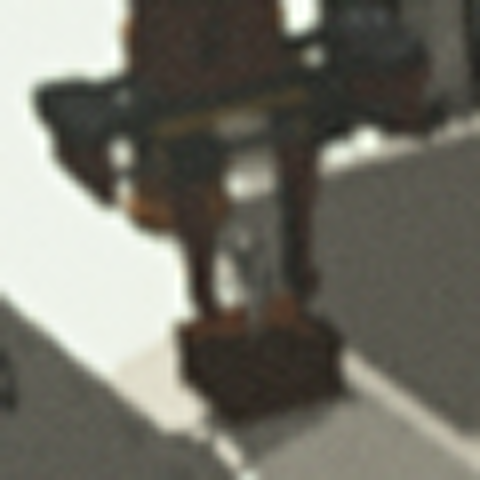

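The crop shows the fingers at (205,290) and (300,290) with the key at (250,260) between them. I'll close.

```bash
python3 -m creep '[{"translation":[0,0,0],"angular":[0,0,0],"jaw":0},{"translation":[0,0,0],"angular":[0,0,0],"jaw":0},{"translation":[0,0,0],"angular":[0,0,0],"jaw":0},{"translation":[0,0,0],"angular":[0,0,0],"jaw":0},{"translation":[0,0,0],"angular":[0,0,0],"jaw":0},{"translation":[0,0,0],"angular":[0,0,0],"jaw":0},{"translation":[0,0,0],"angular":[0,0,0],"jaw":0},{"translation":[0,0,0],"angular":[0,0,0],"jaw":0}]'; python3 -c "
from h import *
print(ctrl.get_obs())"
```

```text
t: 4.75
ee_pos: [421.0, 216.7, 46.8]
orientation: [2.29, 2.15, 0.0]
ft_force: [-0.2, 0.3, 3.9]
width: 7.8
grasp_force: 30.0
{'t': 4.75, 'qpos': array([0.45, 0.51, 2.06, 0.  , 0.58, 0.51]), 'qvel': array([ 0., -0., -0., -0.,  0.,  0.]), 'joint_torque': array([ -0.05, -44.35, -13.51,   0.02,  -0.14,  -0.  ]), 'ee_pos': array([420.98, 216.7 ,  46.76]), 'orientation': array([2.29, 2.15, 0.  ]), 'ft_force': array([-0.23,  0.28,  3.87]), 'moment': array([-0.02, -0.05, -0.01]), 'grasp_force': 30.00041574239731, 'width': 7.829260697320633}
```

```bash
python3 -m creep '[{"translation":[0,0,-6],"angular":[0,0,0],"jaw":0},{"translation":[0,0,-14],"angular":[0,0,0],"jaw":0},{"translation":[0,0,-24],"angular":[0,0,0],"jaw":0},{"translation":[0,0,-36],"angular":[0,0,0],"jaw":0},{"translation":[0,0,-60],"angular":[0,0,0],"jaw":0},{"translation":[0,0,-90],"angular":[0,0,0],"jaw":0},{"translation":[0,0,-120],"angular":[0,0,0],"jaw":0},{"translation":[0,0,-140],"angular":[0,0,0],"jaw":0}]'; python3 -c "
from h import *
print(ctrl.get_obs()['ft_force'],to((611.4,-216.5,165),1.513))
import cv2
s=ctrl.get_image('scene');cv2.imwrite('pics/s4.png',s[:,:,::-1]);o=ctrl.get_obs();print(o['ee_pos'],[proj('scene',o['ee_pos']+np.array([0,0,d])) for d in (0,-22.8,-36.8)])"
```

```text
t: 5.75
ee_pos: [421.2, 216.8, 188.8]
orientation: [2.29, 2.15, 0.003]
ft_force: [-0.0, 0.0, -0.5]
width: 8.0
grasp_force: 30.0
[-0.04  0.02 -0.54] (array([-420.54,  217.03,   23.8 ]), array([ 0.  , -0.  , -0.01]))
[422.35 217.4  190.78] [array([208.47, 172.32]), array([209.01, 177.98]), array([209.34, 181.42])]
```

```bash
python3 -m creep '[{"translation":[-52.5,27,0],"angular":[0,0,0],"jaw":0},{"translation":[-105,54,0],"angular":[0,0,0],"jaw":0},{"translation":[-157.5,81,0],"angular":[0,0,0],"jaw":0},{"translation":[-210,108,0],"angular":[0,0,0],"jaw":0},{"translation":[-263,135.5,0],"angular":[0,0,0],"jaw":0},{"translation":[-315,163,5],"angular":[0,0,0],"jaw":0},{"translation":[-368,190,14],"angular":[0,0,0],"jaw":0},{"translation":[-420.5,217,24],"angular":[0,0,-0.006],"jaw":0}]'; python3 -c "
from h import *
import cv2
s=ctrl.get_image('scene');t=ctrl.get_image('top')
o=ctrl.get_obs();p=o['ee_pos'];print(p,o['ft_force'],o['width'],to((611.4,-216.5,140),1.513))
print([proj('scene',p+np.array([0,0,d])) for d in (0,-36.8)],proj('scene',(611.07,-214.9,95)),proj('top',p))
c=lambda im,x,y,w,h,f:cv2.resize(im[y:y+h,x:x+w,::-1],None,fx=f,fy=f,interpolation=cv2.INTER_CUBIC)
cv2.imwrite('pics/c5.png',np.hstack([c(s,290,185,70,60,8),c(t,310,180,28,60,8)]))"
```

```text
t: 6.8
ee_pos: [611.4, -218.6, 162.5]
orientation: [2.284, 2.157, 0.0]
ft_force: [0.7, 0.1, -0.4]
width: 7.6
grasp_force: 30.0
[ 612.11 -221.62  161.45] [-0.78  0.46  0.12] 7.88540928507501 (array([ 5.09, -1.03, 21.45]), array([ 0.,  0., -0.]))
[array([322.96, 207.49]), array([322.79, 217.43])] [321.15 224.62] [330.42 190.79]
```

View pics/c5.png

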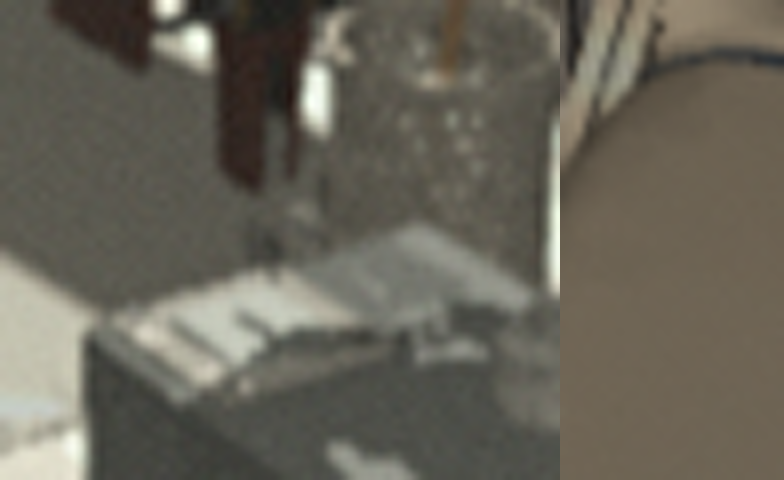

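The scene crop shows the held key above the lock at about (285,210), with the slot at (255,325), which is image (321.9,225.6) against a prediction of (321.2,224.6). I'll correct and go down to just above the plate.

```bash
python3 -m creep '[{"translation":[2,0,4],"angular":[0,0,0],"jaw":0},{"translation":[3,-0.5,10],"angular":[0,0,0],"jaw":0},{"translation":[4,-1,16],"angular":[0,0,0],"jaw":0},{"translation":[5,-1,21],"angular":[0,0,0],"jaw":0},{"translation":[5,-1,24],"angular":[0,0,0],"jaw":0},{"translation":[5,-1,24],"angular":[0,0,0],"jaw":0},{"translation":[5,-1,24],"angular":[0,0,0],"jaw":0},{"translation":[5,-1,24],"angular":[0,0,0],"jaw":0}]'; python3 -c "
from h import *
o=ctrl.get_obs();print(o['ee_pos'],o['ft_force'],o['moment'],to((611.4,-216.5,132),1.513))"
```

```text
t: 7.9
ee_pos: [610.4, -211.7, 138.9]
orientation: [2.284, 2.157, 0.0]
ft_force: [-0.2, 0.8, -0.2]
width: 8.1
grasp_force: 30.0
[ 610.41 -211.74  138.89] [-0.17  0.76 -0.2 ] [-0.04 -0.09  0.04] (array([-4.69,  1.26,  6.89]), array([0., 0., 0.]))
```

```bash
python3 -m creep '[{"translation":[-2,0.5,0],"angular":[0,0,0],"jaw":0},{"translation":[-4.7,1,1],"angular":[0,0,0],"jaw":0},{"translation":[-4.7,1,2],"angular":[0,0,0],"jaw":0},{"translation":[-4.7,1,3],"angular":[0,0,0],"jaw":0},{"translation":[-4.7,1,4],"angular":[0,0,0],"jaw":0},{"translation":[-4.7,1,4],"angular":[0,0,0],"jaw":0},{"translation":[-4.7,1,4],"angular":[0,0,0],"jaw":0},{"translation":[-4.7,1,4],"angular":[0,0,0],"jaw":0}]'; python3 -c "
from h import *
import cv2
s=ctrl.get_image('scene');o=ctrl.get_obs();p=o['ee_pos'];print(p,o['ft_force'],o['moment'],to((611.4,-216.5,132),1.513)[0])
for d in range(3):ctrl.get_image('top');print(ctrl.get_obs()['ee_pos'])
print([proj('scene',p+np.array([0,1.6,d])) for d in (0,-36.8)],proj('scene',(611.07,-214.9,95)),proj('scene',(611.07,-214.9,98)))
c=lambda im,x,y,w,h,f:cv2.resize(im[y:y+h,x:x+w,::-1],None,fx=f,fy=f,interpolation=cv2.INTER_CUBIC)
cv2.imwrite('pics/c6.png',cv2.convertScaleAbs(c(s,300,200,40,40,14),alpha=1.4))"
```

```text
t: 8.9
ee_pos: [611.0, -216.4, 134.7]
orientation: [2.284, 2.157, 0.0]
ft_force: [0.3, -0.3, 0.1]
width: 8.0
grasp_force: 30.0
[ 611.03 -216.39  134.72] [0.15 0.44 0.26] [-0.06 -0.09  0.05] [-0.09  0.37  2.72]
[ 611.01 -216.38  134.72]
[ 611.04 -216.38  134.75]
[ 611.01 -216.37  134.73]
[array([321.28, 214.07]), array([321.13, 223.84])] [321.15 224.62] [321.16 223.83]
```

View pics/c6.png

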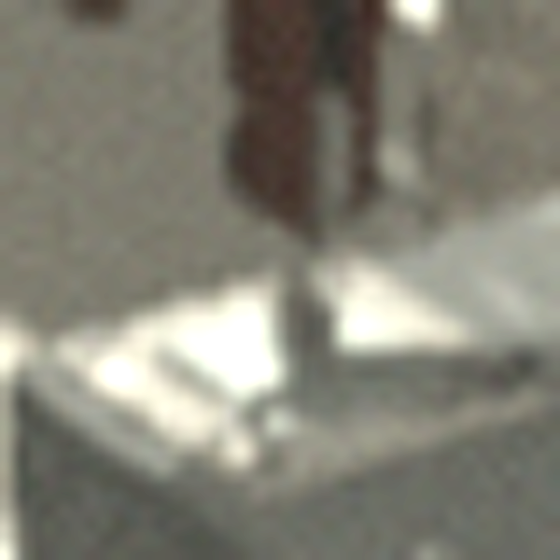

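The crop shows the key's blade just above the plate at (310,330), at the expected spot. I'll probe down.

```bash
python3 -m creep '[{"translation":[0,0,1],"angular":[0,0,0],"jaw":0},{"translation":[0,0,2],"angular":[0,0,0],"jaw":0},{"translation":[0,0,3],"angular":[0,0,0],"jaw":0},{"translation":[0,0,4],"angular":[0,0,0],"jaw":0},{"translation":[0,0,5],"angular":[0,0,0],"jaw":0},{"translation":[0,0,6],"angular":[0,0,0],"jaw":0},{"translation":[0,0,6],"angular":[0,0,0],"jaw":0},{"translation":[0,0,6],"angular":[0,0,0],"jaw":0}]'; python3 -c "
from h import *
o=ctrl.get_obs();print(o['ee_pos'],o['ft_force'],o['moment'])"
```

```text
t: 10.1
ee_pos: [611.0, -216.3, 128.7]
orientation: [-2.284, -2.157, -0.0]
ft_force: [1.1, 1.1, -0.1]
width: 7.8
grasp_force: 30.0
[ 611.01 -216.25  128.67] [ 1.06  1.12 -0.07] [ 0.2  -0.11  0.01]
```

```bash
python3 -m creep '[{"translation":[0,0,0.7],"angular":[0,0,0],"jaw":0},{"translation":[0,0,1.4],"angular":[0,0,0],"jaw":0},{"translation":[0,0,2],"angular":[0,0,0],"jaw":0},{"translation":[0,0,2.7],"angular":[0,0,0],"jaw":0},{"translation":[0,0,3.4],"angular":[0,0,0],"jaw":0},{"translation":[0,0,4],"angular":[0,0,0],"jaw":0},{"translation":[0,0,4],"angular":[0,0,0],"jaw":0},{"translation":[0,0,4],"angular":[0,0,0],"jaw":0}]'; python3 -c "
from h import *
o=ctrl.get_obs();print(o['ee_pos'],o['ft_force'],o['moment'])"
```

```text
t: 11.1
ee_pos: [611.0, -216.3, 124.7]
orientation: [-2.284, -2.157, -0.0]
ft_force: [-0.3, 2.2, 1.7]
width: 7.7
grasp_force: 30.0
[ 611.03 -216.29  124.7 ] [-0.33  2.23  1.68] [ 0.57 -0.17 -0.01]
```

```bash
python3 -m creep '[{"translation":[0.5,0,0],"angular":[0,0,0],"jaw":0},{"translation":[0.8,0,0],"angular":[0,0,0],"jaw":0},{"translation":[0.8,0,0.8],"angular":[0,0,0],"jaw":0},{"translation":[0.8,0,1.6],"angular":[0,0,0],"jaw":0},{"translation":[0.8,0,2.4],"angular":[0,0,0],"jaw":0},{"translation":[0.8,0,3.2],"angular":[0,0,0],"jaw":0},{"translation":[0.8,0,4],"angular":[0,0,0],"jaw":0},{"translation":[0.8,0,4],"angular":[0,0,0],"jaw":0}]'; python3 -c "
from h import *
o=ctrl.get_obs();print(o['ee_pos'],o['ft_force'],o['moment'])"
```

```text
t: 12.1
ee_pos: [611.0, -215.5, 120.6]
orientation: [-2.284, -2.157, 0.0]
ft_force: [0.7, 0.5, -0.2]
width: 7.9
grasp_force: 30.0
[ 611.01 -215.54  120.57] [ 0.65  0.53 -0.24] [-0.04  0.01 -0.02]
```

```bash
python3 -m creep '[{"translation":[0,0,1],"angular":[0,0,0],"jaw":0},{"translation":[0,0,2],"angular":[0,0,0],"jaw":0},{"translation":[0,0,3],"angular":[0,0,0],"jaw":0},{"translation":[0,0,4],"angular":[0,0,0],"jaw":0},{"translation":[0,0,5],"angular":[0,0,0],"jaw":0},{"translation":[0,0,6],"angular":[0,0,0],"jaw":0},{"translation":[0,0,7],"angular":[0,0,0],"jaw":0},{"translation":[0,0,7],"angular":[0,0,0],"jaw":0}]'; python3 -c "
from h import *
o=ctrl.get_obs();print(o['ee_pos'],o['ft_force'],o['moment'])"
```

```text
t: 13.1
ee_pos: [611.0, -215.6, 113.6]
orientation: [-2.284, -2.157, 0.0]
ft_force: [0.3, 0.4, -0.1]
width: 7.7
grasp_force: 30.0
[ 610.98 -215.56  113.56] [ 0.29  0.37 -0.12] [ 0.04 -0.1  -0.05]
```

```bash
python3 -m creep '[{"translation":[0,0,1],"angular":[0,0,0],"jaw":0},{"translation":[0,0,2],"angular":[0,0,0],"jaw":0},{"translation":[0,0,3],"angular":[0,0,0],"jaw":0},{"translation":[0,0,4],"angular":[0,0,0],"jaw":0},{"translation":[0,0,5],"angular":[0,0,0],"jaw":0},{"translation":[0,0,6],"angular":[0,0,0],"jaw":0},{"translation":[0,0,6.5],"angular":[0,0,0],"jaw":0},{"translation":[0,0,6.5],"angular":[0,0,0],"jaw":0}]'; python3 -c "
from h import *
o=ctrl.get_obs();print(o['ee_pos'],o['ft_force'],o['moment'])"
```

```text
t: 14.1
ee_pos: [611.0, -215.6, 107.2]
orientation: [-2.284, -2.157, 0.0]
ft_force: [-0.4, -0.0, -1.0]
width: 8.1
grasp_force: 30.0
[ 611.02 -215.58  107.15] [-0.4  -0.   -0.96] [-0.02  0.02  0.  ]
```

```bash
python3 -m creep '[{"translation":[0,0,0.3],"angular":[0,0,0],"jaw":0},{"translation":[0,0,0.6],"angular":[0,0,0],"jaw":0},{"translation":[0,0,0.9],"angular":[0,0,0],"jaw":0},{"translation":[0,0,1.2],"angular":[0,0,0],"jaw":0},{"translation":[0,0,1.5],"angular":[0,0,0],"jaw":0},{"translation":[0,0,1.5],"angular":[0,0,0],"jaw":0},{"translation":[0,0,1.5],"angular":[0,0,0],"jaw":0},{"translation":[0,0,1.5],"angular":[0,0,0],"jaw":0}]'; python3 -c "
from h import *
o=ctrl.get_obs();print(o['ee_pos'],o['ft_force'],o['moment'])"
```

```text
t: 15.1
ee_pos: [611.1, -215.6, 105.8]
orientation: [2.284, 2.157, 0.0]
ft_force: [-0.2, 1.4, 2.5]
width: 8.2
grasp_force: 30.0
[ 611.12 -215.58  105.76] [-0.2   1.36  2.46] [ 0.01  0.14 -0.03]
```

```bash
python3 -m creep '[{"translation":[0,-0.1,0],"angular":[0,0,0.1],"jaw":0},{"translation":[0,-0.2,0],"angular":[0,0,0.2],"jaw":0},{"translation":[0,-0.2,0],"angular":[0,0,0.3],"jaw":0},{"translation":[0.1,-0.3,0],"angular":[0,0,0.4],"jaw":0},{"translation":[0.1,-0.4,0],"angular":[0,0,0.5],"jaw":0},{"translation":[0.1,-0.5,0],"angular":[0,0,0.6],"jaw":0},{"translation":[0.2,-0.5,0],"angular":[0,0,0.7],"jaw":0},{"translation":[0.2,-0.5,0],"angular":[0,0,0.7],"jaw":0}]'; python3 -c "
from h import *
o=ctrl.get_obs();print(o['ee_pos'],o['ft_force'],o['moment'],o['qpos'])"
```

```text
t: 16.1
ee_pos: [611.7, -215.9, 106.1]
orientation: [2.883, 1.244, 0.003]
ft_force: [3.0, -2.8, 1.8]
width: 7.9
grasp_force: 30.0
[ 611.67 -215.92  106.13] [ 3.   -2.81  1.77] [-0.44 -0.52  0.02] [-0.36  0.6   1.65 -0.    0.9   0.4 ]
```

```bash
python3 -m creep '[{"translation":[0,0.5,0],"angular":[0,0,0.05],"jaw":0},{"translation":[0,0.7,0],"angular":[0,0,0.15],"jaw":0},{"translation":[0,0.8,0],"angular":[0,0,0.27],"jaw":0},{"translation":[0,0.9,0],"angular":[0,0,0.38],"jaw":0},{"translation":[0.1,1,0],"angular":[0,0,0.49],"jaw":0},{"translation":[0.1,1.1,0],"angular":[0,0,0.6],"jaw":0},{"translation":[0.1,1.2,0],"angular":[0,0,0.68],"jaw":0},{"translation":[0.1,1.2,0],"angular":[0,0,0.68],"jaw":0}]'; python3 -c "
from h import *
o=ctrl.get_obs();print(o['ee_pos'],o['ft_force'],o['moment'],o['qpos'])"
```

```text
t: 17.1
ee_pos: [612.1, -216.7, 106.0]
orientation: [3.133, 0.214, 0.002]
ft_force: [2.4, -2.6, 1.7]
width: 7.7
grasp_force: 30.0
[ 612.06 -216.65  105.96] [ 2.35 -2.6   1.65] [-0.54 -0.37 -0.02] [-0.36  0.6   1.64 -0.    0.9   1.08]
```

```bash
python3 -m creep '[{"translation":[0.3,0.5,0],"angular":[0,0,0.04],"jaw":0},{"translation":[0.5,0.8,0],"angular":[0,0,0.08],"jaw":0},{"translation":[0.5,0.8,0],"angular":[0,0,0.12],"jaw":0},{"translation":[0.5,0.8,0],"angular":[0,0,0.15],"jaw":0},{"translation":[0.5,0.8,0],"angular":[0,0,0.18],"jaw":0},{"translation":[0.5,0.8,0],"angular":[0,0,0.2],"jaw":0},{"translation":[0.5,0.8,0],"angular":[0,0,0.2],"jaw":0},{"translation":[0.5,0.8,0],"angular":[0,0,0.2],"jaw":0}]'; python3 -c "
from h import *
o=ctrl.get_obs();a=R.from_rotvec(o['orientation']).as_matrix()[:,0];print(np.arctan2(a[1],a[0]),o['ee_pos'],o['ft_force'],o['moment'],o['qpos'])"
```

```text
t: 18.1
ee_pos: [612.1, -217.0, 105.7]
orientation: [3.14, -0.103, 0.0]
ft_force: [0.4, -3.1, 2.0]
width: 8.1
grasp_force: 30.0
-0.06567782881440924 [ 612.09 -216.97  105.7 ] [ 0.38 -3.09  1.99] [-0.59 -0.09  0.13] [-0.36  0.6   1.64 -0.    0.9   1.28]
```

```bash
python3 -m creep '[{"translation":[0,0.5,0],"angular":[0,0,0.05],"jaw":0},{"translation":[0,0.8,0],"angular":[0,0,0.1],"jaw":0},{"translation":[0,0.8,0],"angular":[0,0,0.1],"jaw":0},{"translation":[0,0.8,0],"angular":[0,0,0.1],"jaw":0},{"translation":[0,0.8,0],"angular":[0,0,0.1],"jaw":0},{"translation":[0,0.8,0],"angular":[0,0,0.1],"jaw":0},{"translation":[0,0.8,0],"angular":[0,0,0.1],"jaw":0},{"translation":[0,0.8,0],"angular":[0,0,0.1],"jaw":0}]'; python3 -c "
from h import *
o=ctrl.get_obs();a=R.from_rotvec(o['orientation']).as_matrix()[:,0];print(np.arctan2(a[1],a[0]),o['ee_pos'],o['ft_force'],o['moment'],o['qpos'])"
```

```text
t: 19.1
ee_pos: [612.0, -217.4, 105.6]
orientation: [-3.13, 0.261, 0.0]
ft_force: [2.1, 3.6, 2.5]
width: 8.4
grasp_force: 30.8
-0.16619811383578953 [ 612.03 -217.37  105.63] [2.08 3.62 2.51] [ 0.58 -0.27  0.6 ] [-0.36  0.6   1.64  0.    0.9   1.38]
```

```bash
python3 -m creep '[{"translation":[0,-0.2,0],"angular":[0,0,-0.04],"jaw":0},{"translation":[0,-0.4,0],"angular":[0,0,-0.08],"jaw":0},{"translation":[0,-0.4,0],"angular":[0,0,-0.09],"jaw":0},{"translation":[0,-0.4,0],"angular":[0,0,-0.09],"jaw":0},{"translation":[0,-0.4,0],"angular":[0,0,-0.09],"jaw":0.2},{"translation":[0,-0.4,0],"angular":[0,0,-0.09],"jaw":0.4},{"translation":[0,-0.4,0],"angular":[0,0,-0.09],"jaw":0.5},{"translation":[0,-0.4,0],"angular":[0,0,-0.09],"jaw":0.5}]'; python3 -c "
from h import *
o=ctrl.get_obs();print(o['ee_pos'],o['ft_force'],o['width'])"
```

```text
t: 20.1
ee_pos: [612.0, -217.3, 105.5]
orientation: [-3.139, 0.12, 0.0]
ft_force: [-0.6, -0.5, -0.6]
width: 42.6
grasp_force: 0.0
[ 611.96 -217.29  105.54] [-0.57 -0.54 -0.63] 42.600041128208524
```

```bash
python3 -m creep '[{"translation":[0,0,-4],"angular":[0,0,0],"jaw":0.6},{"translation":[0,0,-10],"angular":[0,0,0],"jaw":0.6},{"translation":[0,0,-20],"angular":[0,0,0],"jaw":0.7},{"translation":[0,0,-35],"angular":[0,0,0],"jaw":0.7},{"translation":[0,0,-60],"angular":[0,0,0],"jaw":0.7},{"translation":[0,0,-90],"angular":[0,0,0],"jaw":0.7},{"translation":[0,0,-120],"angular":[0,0,0],"jaw":0.7},{"translation":[0,0,-140],"angular":[0,0,0],"jaw":0.7}]'; python3 -c "
from h import *
import cv2
s=ctrl.get_image('scene');t=ctrl.get_image('top')
for u,v in ((344.5,226.2),(359.6,226.2),(374.8,226.2)): print(at('top',u,v,62),proj('scene',at('top',u,v,62)))
print(to((507,-320,200),1.513))
c=lambda im,x,y,w,h,f:cv2.resize(im[y:y+h,x:x+w,::-1],None,fx=f,fy=f,interpolation=cv2.INTER_CUBIC)
cv2.imwrite('pics/c7.png',cv2.convertScaleAbs(np.hstack([c(s,300,205,60,75,8),c(t,320,180,40,75,8)]),alpha=1.3))"
```

```text
t: 21.1
ee_pos: [612.7, -217.4, 248.3]
orientation: [3.138, -0.12, 0.004]
ft_force: [0.6, -0.8, 0.2]
width: 61.3
grasp_force: 0.0
[ 512.77 -271.39   62.  ] [308.1  249.24]
[ 509.56 -321.35   62.  ] [317.04 256.22]
[ 506.32 -371.65   62.  ] [326.51 263.6 ]
(array([-98.6 , 110.04,  48.47]), array([ 0.  , -0.  , -1.59]))
```

View pics/c7.png

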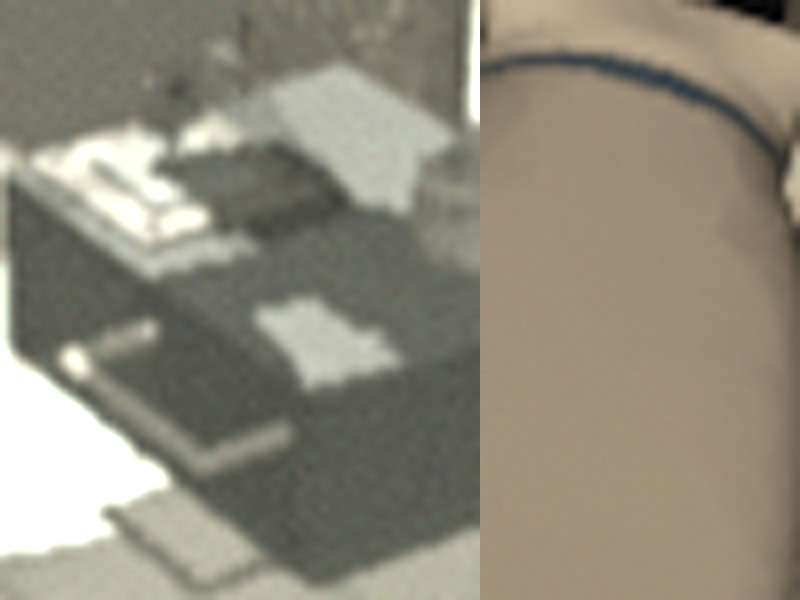

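The crop shows the handle bar from (75,360) to (200,462), which is image (309.4,250) to (325,262.8). That agrees with the top view's prediction, and the key stands in the lock at (170,110). I'll move over the handle.

```bash
python3 -m creep '[{"translation":[-13,14,0],"angular":[0,0,-0.18],"jaw":0.45},{"translation":[-26,28,5],"angular":[0,0,-0.36],"jaw":0.45},{"translation":[-39,42,10],"angular":[0,0,-0.54],"jaw":0.45},{"translation":[-52,56,20],"angular":[0,0,-0.72],"jaw":0.45},{"translation":[-65,70,30],"angular":[0,0,-0.9],"jaw":0.45},{"translation":[-78,84,40],"angular":[0,0,-1.08],"jaw":0.45},{"translation":[-90,98,46],"angular":[0,0,-1.26],"jaw":0.45},{"translation":[-98,110,48],"angular":[0,0,-1.44],"jaw":0.45}]'; python3 -c "
from h import *
print(to((509.5,-321,120),1.513))"
```

```text
t: 22.2
ee_pos: [504.5, -319.3, 195.9]
orientation: [-2.431, -1.985, 0.001]
ft_force: [0.1, -1.5, -0.7]
width: 39.4
grasp_force: 0.0
(array([-0.74,  5.4 , 75.91]), array([-0.  , -0.  , -0.14]))
```

```bash
python3 -m creep '[{"translation":[0,1,10],"angular":[0,0,-0.1],"jaw":0.45},{"translation":[0,2,25],"angular":[0,0,-0.14],"jaw":0.45},{"translation":[0,2,40],"angular":[0,0,-0.14],"jaw":0.45},{"translation":[0,2,55],"angular":[0,0,-0.14],"jaw":0.45},{"translation":[0,2,70],"angular":[0,0,-0.14],"jaw":0.45},{"translation":[0,2,76],"angular":[0,0,-0.14],"jaw":0.45},{"translation":[0,2,76],"angular":[0,0,-0.14],"jaw":0.45},{"translation":[0,2,76],"angular":[0,0,-0.14],"jaw":0.45}]'; python3 -c "
from h import *
print(to((509.5,-321,43.5),1.513))"
```

```text
t: 23.2
ee_pos: [508.3, -320.1, 122.1]
orientation: [2.294, 2.145, 0.0]
ft_force: [0.0, -0.0, -0.2]
width: 39.3
grasp_force: 0.0
(array([-0.82,  1.16, 78.65]), array([ 0.  ,  0.  , -0.01]))
```

```bash
python3 -m creep '[{"translation":[-0.8,1,15],"angular":[0,0,0],"jaw":0.45},{"translation":[-0.8,1.2,30],"angular":[0,0,0],"jaw":0.45},{"translation":[-0.8,1.2,42],"angular":[0,0,0],"jaw":0.45},{"translation":[-0.8,1.2,54],"angular":[0,0,0],"jaw":0.45},{"translation":[-0.8,1.2,66],"angular":[0,0,0],"jaw":0.45},{"translation":[-0.8,1.2,74],"angular":[0,0,0],"jaw":0.45},{"translation":[-0.8,1.2,78.5],"angular":[0,0,0],"jaw":0.45},{"translation":[-0.8,1.2,78.5],"angular":[0,0,0],"jaw":0.45}]' && python3 -m creep '[{"translation":[0,0,0],"angular":[0,0,0],"jaw":0.2},{"translation":[0,0,0],"angular":[0,0,0],"jaw":0.1},{"translation":[0,0,0],"angular":[0,0,0],"jaw":0},{"translation":[0,0,0],"angular":[0,0,0],"jaw":0},{"translation":[0,0,0],"angular":[0,0,0],"jaw":0},{"translation":[0,0,0],"angular":[0,0,0],"jaw":0},{"translation":[0,0,0],"angular":[0,0,0],"jaw":0},{"translation":[0,0,0],"angular":[0,0,0],"jaw":0}]'; python3 -c "
from h import *
o=ctrl.get_obs();print(o['ee_pos'],o['ft_force'])
a=1.513-np.pi/2;print(to(o['ee_pos']-90*np.array([np.cos(a),np.sin(a),0]),1.513))"
```

```text
t: 24.2
ee_pos: [509.1, -320.7, 43.0]
orientation: [-2.294, -2.146, 0.0]
ft_force: [-0.3, -0.8, 0.5]
width: 39.4
grasp_force: 0.0
t: 25.2
ee_pos: [508.8, -320.8, 43.4]
orientation: [-2.294, -2.146, 0.001]
ft_force: [-4.6, -0.3, 5.6]
width: 9.0
grasp_force: 30.0
[ 508.78 -320.76   43.37] [-4.56 -0.28  5.61]
(array([ -0.82, -90.  ,   0.05]), array([-0.  , -0.  , -0.01]))
```

```bash
python3 -m creep '[{"translation":[0,-3,0],"angular":[0,0,0],"jaw":0},{"translation":[0,-6,0],"angular":[0,0,0],"jaw":0},{"translation":[0,-9,0],"angular":[0,0,0],"jaw":0},{"translation":[0,-12,0],"angular":[0,0,0],"jaw":0},{"translation":[0,-15,0],"angular":[0,0,0],"jaw":0},{"translation":[-0.2,-18,0],"angular":[0,0,0],"jaw":0},{"translation":[-0.2,-21,0],"angular":[0,0,0],"jaw":0},{"translation":[-0.2,-22,0],"angular":[0,0,0],"jaw":0}]'
```

```text
t: 26.2
ee_pos: [487.0, -319.5, 43.3]
orientation: [2.295, 2.146, 0.0]
ft_force: [1.6, 1.1, 4.8]
width: 8.9
grasp_force: 30.0
```

Beyond 15 mm with little force, so the bolt is clear.

```bash
python3 -m creep '[{"translation":[0,-8,0],"angular":[0,0,0],"jaw":0},{"translation":[-0.1,-17,0],"angular":[0,0,0],"jaw":0},{"translation":[-0.2,-26,0],"angular":[0,0,0],"jaw":0},{"translation":[-0.3,-35,0],"angular":[0,0,0],"jaw":0},{"translation":[-0.4,-44,0],"angular":[0,0,0],"jaw":0},{"translation":[-0.5,-53,0],"angular":[0,0,0],"jaw":0},{"translation":[-0.5,-60,0],"angular":[0,0,0],"jaw":0},{"translation":[-0.5,-63,0],"angular":[0,0,0],"jaw":0}]' && python3 -m creep '[{"translation":[0,0,0],"angular":[0,0,0],"jaw":0},{"translation":[0,0,0],"angular":[0,0,0],"jaw":0.1},{"translation":[0,0,0],"angular":[0,0,0],"jaw":0.25},{"translation":[0,0,0],"angular":[0,0,0],"jaw":0.4},{"translation":[0,0,0],"angular":[0,0,0],"jaw":0.45},{"translation":[0,0,0],"angular":[0,0,0],"jaw":0.45},{"translation":[0,0,0],"angular":[0,0,0],"jaw":0.45},{"translation":[0,0,0],"angular":[0,0,0],"jaw":0.45}]'
```

```text
t: 27.2
ee_pos: [423.4, -315.6, 43.3]
orientation: [-2.294, -2.145, 0.0]
ft_force: [2.4, 2.0, 5.2]
width: 8.9
grasp_force: 30.0
t: 28.2
ee_pos: [424.3, -315.7, 43.2]
orientation: [-2.295, -2.146, 0.0]
ft_force: [0.3, 0.6, -0.7]
width: 39.1
grasp_force: 0.0
```

Rise clear and check.

```bash
python3 -m creep '[{"translation":[0,0,-8],"angular":[0,0,0],"jaw":0.45},{"translation":[0,0,-20],"angular":[0,0,0],"jaw":0.45},{"translation":[0,0,-40],"angular":[0,0,0],"jaw":0.45},{"translation":[0,0,-70],"angular":[0,0,0],"jaw":0.45},{"translation":[0,0,-110],"angular":[0,0,0],"jaw":0.45},{"translation":[0,0,-150],"angular":[0,0,0],"jaw":0.45},{"translation":[0,0,-180],"angular":[0,0,0],"jaw":0.45},{"translation":[0,0,-180],"angular":[0,0,0],"jaw":0.45}]'; python3 -c "
from h import *
import cv2
s=ctrl.get_image('scene');t=ctrl.get_image('top')
c=lambda im,x,y,w,h,f:cv2.resize(im[y:y+h,x:x+w,::-1],None,fx=f,fy=f,interpolation=cv2.INTER_CUBIC)
cv2.imwrite('pics/c8.png',cv2.convertScaleAbs(np.hstack([c(s,280,200,80,90,5),c(t,300,150,80,90,5)]),alpha=1.3))"
```

```text
t: 29.2
ee_pos: [425.5, -316.7, 226.4]
orientation: [2.29, 2.142, 0.001]
ft_force: [-0.2, -0.6, 0.1]
width: 39.8
grasp_force: 0.0
```

View pics/c8.png

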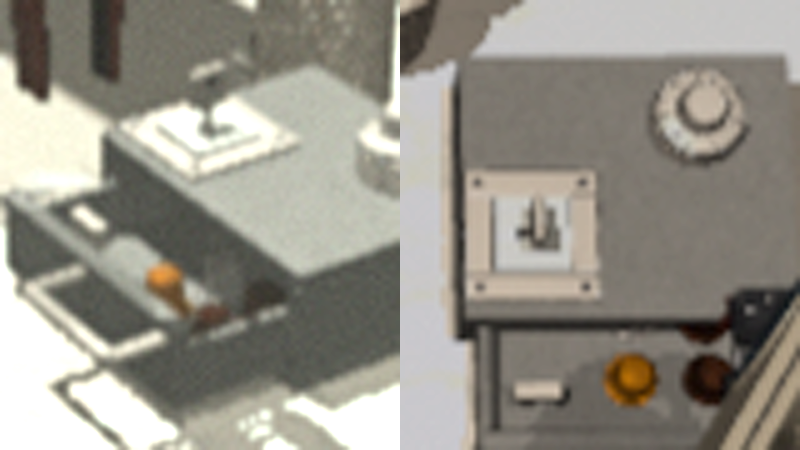

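The picture shows the drawer open about 85 mm. The key stands upright and turned across the slot at crop (538,220), and the timer is undisturbed.

```bash
python3 -c "
from workcell import ctrl
print(ctrl.close_job())"
```

```text
the job is handed in; nothing more can be done
None
```

The job is handed in: the key is fully home and turned to its stop, the drawer is open about 85 mm, and the arm is clear of everything; `close_job()` gave no verdict.

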